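Tip the tray and fit the loudspeaker

ROBOT

A 6-joint arm with a two-finger parallel gripper is mounted at the origin on the work surface. World frame = base frame: x ahead of the robot, y to its left, z up, the work surface at z = 0. Lengths are in m, angles in rad, forces in N, time in s.
With the tool pointing down it reaches from about 0.375 to 0.925 m from the base axis. Payload 5.7 kg.
Tool frame: the origin (TCP) lies between the finger pads; the fingertips stand 17 mm ahead of it and the grasp point (between the pads) lies 2 mm behind it; x points along the fingers, z is the direction in which the jaws open and shut, and the axes are right-handed (so a half turn about x gives the same grasp; the last joint's range is limited). The gripper opens to 88 mm and grips with 3 to 60 N. Pads are 20 mm wide; open, the fingers measure 115 mm over their backs; the gripper's body (75 mm by 178 mm) begins 61 mm behind the grasp point.
Start: joints at [-1.38, 0.359, 1.51, -0, 1.272, -0.115], TCP at [0.181, -0.572, 0.24] pointing down, gripper open.
Joint ranges: [-2.97, 2.97], [-1.01, 2.36], [0.21, 2.38], [-0.96, 4.11], [0.2, 2.71], [-2.98, 2.98]. Speed limits (rad/s): [2.39, 2.39, 3.14, 3.14, 3.14, 3.14].

INTERFACE

Orientations are given as a rotation vector (axis times angle).
In Python, from workcell import bot, vision, order gives the robot as it stands. The module is installed in compiled form; this text tells all that it offers.
- The arm moves only by the shell command python3 -m pendant 'ROWS' [FORCE]. ROWS is JSON, a list of rows, each a list of 5 numbers: the shift along the tool's x, y, z in cm, then the turn about the tool's x in degrees, then the closure, from 0 (fully open) to 1 (shut). In form: [[x, y, z, roll, hand], ...]. A call has exactly 8 rows; each row shifts and turns the commanded pose from where the row before left it, along the tool's axes as they then stand; what a row does not reach is not made up. A row lasts 1/12 s, in which the tool goes at most 41.7 mm and 7.16 degrees, less where a joint would pass 70% of its speed; a pose out of reach is approached as far as the arm can. A call is refused whole if a number of a shift passes 4.17 or a number of a turn 7.16, either way. A call with a gripper value outside its range is refused whole. The fingers move at their own pace and stop on an object; FORCE is the grip in N (left out, the last holds). Time passes only in rows, so rows that do not move let the fingers close, or fill a call up. It gives the time, the measured TCP pose, the force and the opening at its end, in the units of the state.
- bot.get_obs(): the state, without advancing time (a new reading comes with each control period).
- vision.get_image(name): name is "side" or "top"; returns a dict with "frame" (420x560x3 uint8, red, green, blue), "fx", "fy", "cx", "cy" (pixels), "k1" (the pictures are not rectified: a ray, as slopes to the right and down, at radius r is drawn at 1 + k1 r^2 times it, then the intrinsics apply), "R" (3x3) and "t" (3): a world point X has camera coordinates R X + t. Camera axes: x right, y down, z forward; pixel columns grow to the right and rows downward; lengths in m; the calibration is good to about 2 mm. A picture is of the moment at which its call begins. There is no depth.
- order.sign_off(): hands the job in, once; it reports no verdict.
The state is a dict: "time": time; "q": joint angles; "joint_velocities": joint speeds; "joint_efforts": joint torques, N m; "tool_pos": TCP position; "eef_rot": TCP orientation; "contact_force": force on the tool from outside, world axes, zero at the start; "moment": the same for the moment, N m; "gripper_width": finger opening in m.
Only numpy, scipy, OpenCV 4.12 (cv2) and the standard library are available. Lean on these libraries where they do the work, as an engineer would, in place of code of your own. Each camera call takes 0.05 s, during which the arm holds its last target.

TASK

Press down the yellow tab of the tipping tray that holds the black loudspeaker and hold it down until the speaker has slid into the pick-up corner, then let the tray come level again. Pick the speaker out of the corner and lay it gently, flat and centred on the bare round grey pad in the white housing. Leave the other tray with its copper disc alone.

Things in the scene. Friction and masses are not known exactly. Their poses are not given: they have to be found in the camera images.
- speaker_center (a point): Centre (half-way up) of the loose black loudspeaker: flat disc, 40 mm across, 8 mm thick, 40 g. Starts flat on the wide floor of its grey tray. Once slid into the pick-up corner it lies on a tongue only 26 mm wide (tray y), against 10 mm high stops on its -x side; on its +y and -y sides it overhangs, with free finger space far below it. Nearest other walls 19 mm off in +x.
- tray_corner (a point): Pick-up corner of the speaker's tray: where the speaker's centre comes to lie, 4 mm above the tray floor. Axes: x to the tray's middle, y across, z up (floor 77 mm high when level). Yellow tab, 36 mm wide, floor-flush, x -25 to -69 mm: press at -47. Pushed down 40 mm (2 to 6 N; stop at 55 mm; pivot at x +85) the tray tips 18 deg and the speaker slides home in 1 s. Released, a spring levels it in 1 s.
- seat (a point): Centre of the bare round grey pad, 58 mm across, on the floor (4 mm high) of the fixed white housing, a 260 x 220 mm shell with a 10 mm high rim. z up, x towards the green circuit board. An identical speaker is already fitted 85 mm away in -y; nearest rim 76 mm in +y. A speaker lying on the pad has its centre 4 mm above this point.
- spreader_center (a point): Centre (half-way up) of the copper disc, 40 mm across and 8 mm thick, in the other, identical tipping tray. It must not be moved, nor its tray tipped.
Not all that is in view belongs to the job. Of the things shaped like the part that bears speaker_center, the black one is meant.

How it is judged:
On the way:
1. the tray is tipped by more than 8 degrees with the speaker in its pick-up corner (within 12 mm), not touched by the fingers (angle between tray_corner's own z axis and vertical above 0.14 rad and distance between speaker_center and tray_corner below 0.012 m and contact force between the fingers and speaker below 0.1 N), for 0.2 s.
At the end, for the whole second after the job is handed in: The speaker lies at rest, flat (within 10 degrees) on the housing's floor, its centre within 15 mm of the centre of the grey pad, and the tray is level again (within 5 degrees) (horizontal distance between speaker_center and seat below 0.015 m and z of speaker_center in the frame of seat below 0.008 m and angle between speaker_center's own z axis and vertical below 0.17 rad and linear speed of speaker below 0.02 m/s and angle between tray_corner's own z axis and vertical below 0.09 rad); the robot touches nothing.
It fails at once if the copper disc is moved by more than 15 mm or its tray tipped by more than 8 degrees (distance of spreader_center from where it was at the start of the episode above 0.015 m or angle between spreader_center's own z axis and vertical above 0.14 rad).
It fails at once if the speaker is dropped over the pad: let go with its underside more than 20 mm above the pad (horizontal distance between speaker_center and seat below 0.06 m and z of speaker_center in the frame of seat above 0.024 m and contact force between the fingers and speaker below 0.01 N).
It also fails if it takes over 56 s, if anything falls off the work surface, if the arm or the gripper's body presses on something with over 40 N, if the wrist force passes 120 N, or if a joint passes its speed limit or range.

## Working session

There is one attempt and no reset: what is moved stays moved. The work goes in short steps, Python scripts to look and compute and a shell command to move; the robot and the scene stay as the last step left them, time stands still between calls to the robot, and variables do not carry over. Pictures are saved under pics/ and viewed, and the job is handed in when it is done.

```bash
mkdir -p pics; python3 - <<'E'
from workcell import bot,vision
import cv2,numpy as np
print(bot.get_obs())
for n in("side","top"):
    d=vision.get_image(n); cv2.imwrite(f"pics/{n}0.png",d["frame"][:,:,::-1])
    print(n,{k:d[k] for k in d if k!="frame"})
E
```

```text
{'time': 0.0, 'q': array([-1.38011107e+00,  3.59507443e-01,  1.51143260e+00, -2.52781409e-05,
        1.27248562e+00, -1.15110968e-01]), 'joint_velocities': array([ 0.00192332,  0.00064797, -0.00131749,  0.00020845,  0.00151854,
       -0.00010847]), 'joint_efforts': array([-1.39252192e-03, -5.15382779e+01, -2.70726371e+01,  6.75021135e-02,
        3.52329668e-02, -1.62016677e-04]), 'tool_pos': array([ 0.18048365, -0.57151956,  0.23880805]), 'eef_rot': array([ 0.98225441,  1.33988543, -0.98021525]), 'contact_force': array([ 0.09154864, -0.32478214,  0.20977591]), 'moment': array([ 0.01929426, -0.00347634,  0.00839526]), 'gripper_width': 0.08785816275669452}
side {'fx': 487.5284412446088, 'fy': 487.5284412446088, 'cx': 279.39071028065547, 'cy': 218.46566467636393, 'k1': -0.15163042967270846, 'R': array([[-0.8844564 , -0.46662196,  0.00090749],
       [-0.33818586,  0.63967039, -0.69025511],
       [ 0.3215077 , -0.61080745, -0.72356552]]), 't': array([0.54451261, 0.25851939, 0.98797519])}
top {'fx': 382.6821749045036, 'fy': 382.6821749045036, 'cx': 281.7562371950662, 'cy': 215.82797856625942, 'k1': -0.03198315845844371, 'R': array([[ 0.00951155, -0.99917854,  0.0393927 ],
       [-0.99757209, -0.01219942, -0.06856457],
       [ 0.06898881, -0.0386449 , -0.99686866]]), 't': array([0.01090212, 0.58627562, 0.81216311])}
```

View pics/side0.png

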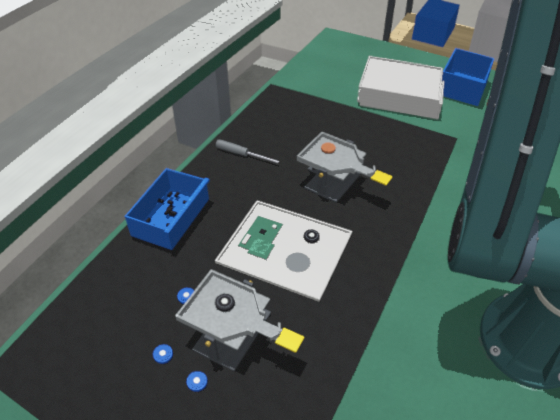

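View pics/top0.png

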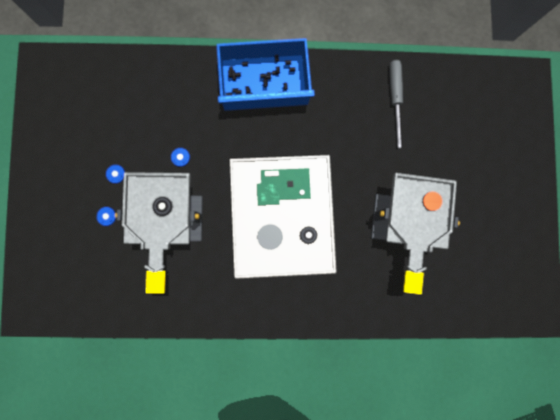

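The side view shows the speaker at (225,302), its yellow tab at (289,340), the pad at (297,262) and the copper disc at (328,148). The top view shows the speaker at (162,206), tab at (155,282), pad at (270,237) and copper at (432,201). Next I'll measure positions.

```bash
cat > h.py <<'E'
import cv2,numpy as np
from workcell import bot,vision
from scipy.spatial.transform import Rotation as Ro
def slopes(d,p):
    K=np.array([[d["fx"],0,d["cx"]],[0,d["fy"],d["cy"]],[0,0,1]])
    return cv2.undistortPoints(np.array(p,float).reshape(-1,1,2),K,np.array([d["k1"],0,0,0.]))[:,0]
def plane(d,p,z):
    s=slopes(d,p); R,t=np.array(d["R"]),np.array(d["t"])
    c=-R.T@t; r=np.c_[s,np.ones(len(s))]@R
    return c+r*((z-c[2])/r[:,2])[:,None]
def blobs(m,amin=20):
    n,l,s,c=cv2.connectedComponentsWithStats(m.astype(np.uint8))
    return [(s[i,4],c[i].round(1),s[i,:4],(l==i)) for i in range(1,n) if s[i,4]>amin]
def proj(d,X):
    R,t=np.array(d["R"]),np.array(d["t"]);K=np.array([[d["fx"],0,d["cx"]],[0,d["fy"],d["cy"]],[0,0,1]])
    return cv2.projectPoints(np.array(X,float).reshape(-1,1,3),cv2.Rodrigues(R)[0],t,K,np.array([d["k1"],0,0,0.]))[0][:,0]
def yellow(f):
    f=f.astype(int); return (f[...,0]>150)&(f[...,1]>130)&(f[...,2]<90)
E
python3 - <<'E'
from h import *
for n in("top","side"):
    d=vision.get_image(n);f=d["frame"]
    for b in blobs(yellow(f),60):
        cs=max(cv2.findContours(b[3].astype(np.uint8),0,2)[0],key=cv2.contourArea)
        box=cv2.boxPoints(cv2.minAreaRect(cs))
        print(n,"yel",b[0],b[1],plane(d,b[1],.077).round(4)); print(plane(d,box,.077).round(4)[:,:2].tolist())
    hi=f.astype(int); 
    win=(slice(215,262),slice(248,294)) if n=="top" else (slice(245,280),slice(278,318))
    g=hi[win]; print(g[::6,::6].mean(-1).round())
    m=np.zeros(f.shape[:2],bool); m[win]=(g.mean(-1)<195)&(g.mean(-1)>100)
    for b in blobs(m,60): print(n,"pad?",b[:3],plane(d,b[1],.004).round(4))
    o=(hi[...,0]>170)&(hi[...,2]<110)&(hi[...,1]<150)
    for b in blobs(o,40): print(n,"cop",b[:2],plane(d,b[1],.085).round(4))
    win=(slice(190,224),slice(146,180)) if n=="top" else (slice(288,318),slice(210,242))
    m[:]=0; m[win]=hi[win].mean(-1)<85
    for b in blobs(m,40):
        c,r=cv2.minEnclosingCircle(np.argwhere(b[3])[:,::-1].astype(np.float32))
        print(n,"spk",b[:3],c,r,plane(d,c,.083).round(4))
    big=cv2.resize(f[130:310,80:340] if n=="top" else f[230:380,160:360],None,fx=3,fy=3,interpolation=2)
    cv2.imwrite(f"pics/{n}1.png",big[:,:,::-1])
E
```

```text
top yel 427 [154.9 282.2] [[0.4471 0.2701 0.077 ]]
[[0.469, 0.2903], [0.4694, 0.2527], [0.426, 0.2516], [0.4257, 0.289]]
top yel 395 [413.3 282.2] [[ 0.4499 -0.2501  0.077 ]]
[[0.4299, -0.2284], [0.4751, -0.234], [0.4712, -0.2718], [0.4258, -0.266]]
[[252. 252. 252. 252. 252. 252. 252. 253.]
 [252. 252. 252. 252. 252. 252. 252. 252.]
 [251. 251. 243. 183. 184. 221. 252. 252.]
 [251. 251. 180. 181. 182. 184. 252. 252.]
 [251. 251. 180. 181. 182. 182. 251. 252.]
 [251. 251. 220. 180. 181. 195. 252. 252.]
 [250. 251. 251. 251. 250. 251. 251. 251.]
 [250. 251. 251. 251. 251. 251. 251. 251.]]
top pad? (np.int32(457), array([269.3, 236.6]), array([257, 225,  25,  24], dtype=int32)) [[0.541  0.0437 0.004 ]]
top spk (np.int32(214), array([162.1, 206.5]), array([153, 198,  19,  18], dtype=int32)) (162.14706420898438, 206.14706420898438) 9.395763397216797 [[0.5982 0.2586 0.083 ]]
side yel 179 [381.3 177.1] [[ 0.4529 -0.2458  0.077 ]]
[[0.4757, -0.2279], [0.4799, -0.2683], [0.4304, -0.2638], [0.4274, -0.2241]]
side yel 403 [289.5 339.5] [[0.4499 0.2734 0.077 ]]
[[0.4725, 0.2908], [0.4753, 0.2529], [0.429, 0.2549], [0.4273, 0.2922]]
[[218. 219. 219. 219. 219. 218. 218.]
 [219. 219. 218. 215. 218. 218. 219.]
 [220. 219. 146. 145. 145. 190. 218.]
 [219. 217. 147. 146. 147. 147. 218.]
 [220. 220. 155. 147. 147. 217. 219.]
 [220. 220. 220. 220. 220. 219. 219.]]
side pad? (np.int32(396), array([297.5, 261.9]), array([285, 252,  26,  20], dtype=int32)) [[0.544  0.0456 0.004 ]]
side cop (np.int32(82), array([328. , 146.9])) [[ 0.6188 -0.2849  0.085 ]]
side spk (np.int32(206), array([224.7, 303. ]), array([216, 294,  19,  18], dtype=int32)) (224.6764678955078, 302.5) 9.44351863861084 [[0.5997 0.2629 0.083 ]]
```

View pics/top1.png

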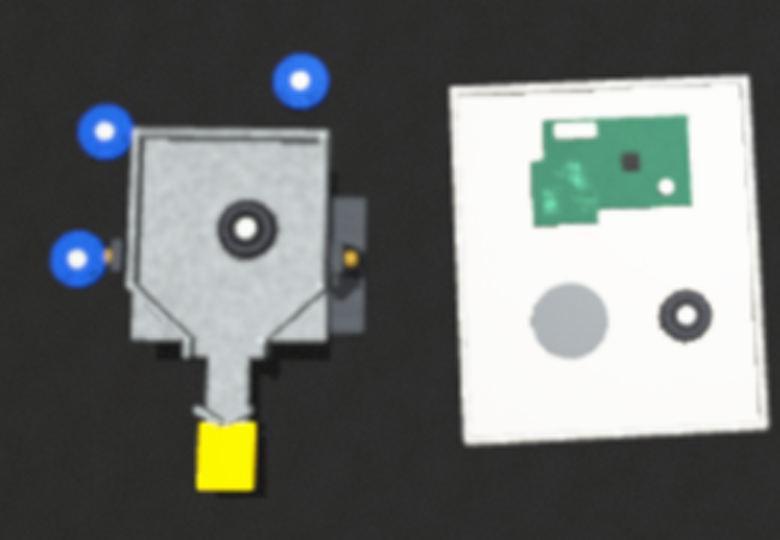

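View pics/side1.png

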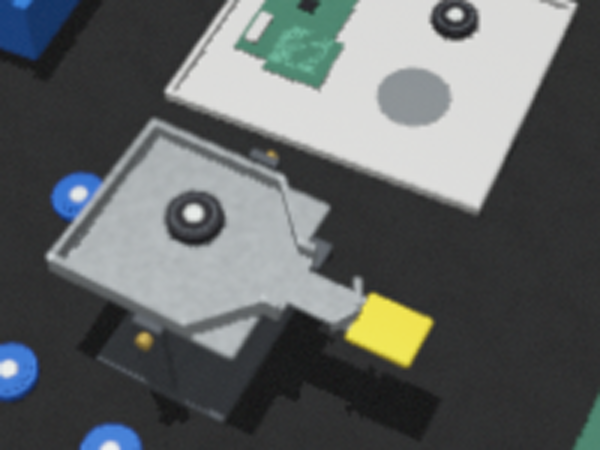

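```bash
cat >> h.py <<'E'
def go(X,yaw=None):
    o=bot.get_obs();R=Ro.from_rotvec(o["eef_rot"]).as_matrix()
    d=(np.array(X)-o["tool_pos"])
    print("t",round(o["time"],2),"pos",o["tool_pos"].round(4),"F",o["contact_force"].round(1),"w",round(o["gripper_width"],4))
    print("axes x",R[:,0].round(3),"y",R[:,1].round(3),"z",R[:,2].round(3)); print("shift tool cm",(R.T@d*100).round(2))
E
python3 -c "
from h import *
go([.45,.272,.20])"
```

```text
t 0.2 pos [ 0.1805 -0.5718  0.2391] F [-1.3 -0.3  0.4] w 0.0879
axes x [-0.     0.001 -1.   ] y [0.954 0.301 0.   ] z [ 0.301 -0.954 -0.001]
shift tool cm [  4.    51.09 -72.35]
```

```bash
python3 -m pendant '[[0,0,0,5.8,1],[0,0,0,5.8,1],[0,0,0,5.8,1],[0,4,0,0,1],[0,4,0,0,1],[0,4,0,0,1],[0,4,-2,0,1],[0,4,-3,0,1]]' 20; python3 -c "
from h import *
go([.45,.272,.20])"
```

```text
time: 0.87
tool_pos: [0.3733, -0.529, 0.2392]
eef_rot: [1.208, 1.208, -1.208]
contact_force: [0.5, -1.4, -0.1]
gripper_width: 0.0382
t 0.87 pos [ 0.3733 -0.529   0.2392] F [ 0.5 -1.4 -0.1] w 0.0382
axes x [ 0.001 -0.001 -1.   ] y [1.    0.001 0.001] z [ 0.001 -1.     0.001]
shift tool cm [  3.85   7.75 -80.09]
```

```bash
python3 -m pendant '[[0,2,-4,0,1],[0,2,-4,0,1],[0,1.5,-4.1,0,1],[0,1,-4.1,0,1],[0,0,-4.1,0,1],[0,0,-4.1,0,1],[0,0,-4.1,0,1],[0,0,-4.1,0,1]]'; python3 -m pendant '[[0,0,-4.1,0,1],[0,0,-4.1,0,1],[0,0,-4.1,0,1],[0,0,-4.1,0,1],[0,0,-4.1,0,1],[0,0,-4.1,0,1],[0,0,-4.1,0,1],[0,0,-4.1,0,1]]';  python3 -c "
from h import *
go([.4485,.272,.14])"
```

```text
time: 1.53
tool_pos: [0.4315, -0.2078, 0.2395]
eef_rot: [1.208, 1.21, -1.208]
contact_force: [0.4, 1.0, -0.1]
gripper_width: 0.0008
time: 2.2
tool_pos: [0.4307, 0.1201, 0.2398]
eef_rot: [1.208, 1.21, -1.207]
contact_force: [1.4, -0.3, 0.3]
gripper_width: 0.0005
t 2.2 pos [0.4307 0.1201 0.2398] F [ 1.4 -0.3  0.3] w 0.0005
axes x [ 0.  0. -1.] y [1.    0.002 0.   ] z [ 0.002 -1.    -0.   ]
shift tool cm [  9.99   1.81 -15.18]
```

```bash
python3 -m pendant '[[0,0.5,-3.5,0,1],[0,0.5,-3.5,0,1],[0,0.5,-3.5,0,1],[1.5,0,-3,0,1],[3,0,0,0,1],[3,0,0,0,1],[2,0,0,0,1],[0,0,0,0,1]]';  python3 - <<'E'
from h import *
go([.4485,.272,.094])
for n in("side","top"):
    d=vision.get_image(n);f=d["frame"]
    big=cv2.resize(f[130:310,80:340] if n=="top" else f[230:380,160:360],None,fx=3,fy=3,interpolation=2)
    cv2.imwrite(f"pics/{n}2.png",big[:,:,::-1])
go([.4485,.272,.094])
E
```

```text
time: 2.87
tool_pos: [0.4427, 0.2523, 0.1409]
eef_rot: [1.201, 1.214, -1.214]
contact_force: [-0.3, 0.9, 0.2]
gripper_width: 0.0002
t 2.87 pos [0.4427 0.2523 0.1409] F [-0.3  0.9  0.2] w 0.0002
axes x [-0.007 -0.003 -1.   ] y [ 1.     0.003 -0.007] z [ 0.003 -1.     0.003]
shift tool cm [ 4.68  0.62 -1.99]
t 2.97 pos [0.4455 0.2531 0.1445] F [0.5 0.1 0.1] w 0.0006
axes x [-0.002 -0.001 -1.   ] y [ 1.     0.002 -0.002] z [ 0.002 -1.     0.001]
shift tool cm [ 5.05  0.31 -1.9 ]
```

View pics/side2.png

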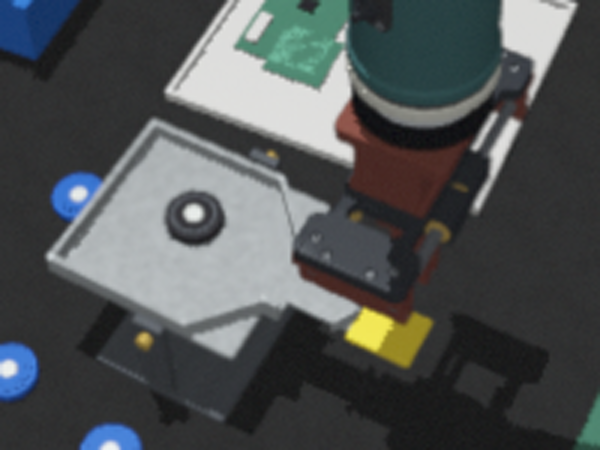

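View pics/top2.png

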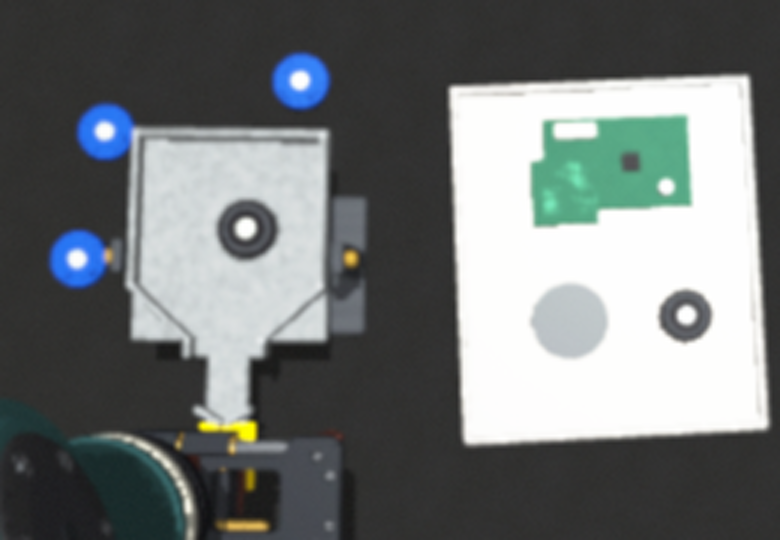

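The fingers are above the tab but about 19 mm short in y. I'll move across, then press.

```bash
python3 -m pendant '[[0,0.2,-1.9,0,1],[1,0,0,0,1],[2,0,0,0,1],[1.5,0,0,0,1],[0.5,0,0,0,1],[0.5,0,0,0,1],[0.5,0,0,0,1],[0.5,0,0,0,1]]';python3 -m pendant '[[0.7,0,0,0,1],[0.7,0,0,0,1],[0.7,0,0,0,1],[0.5,0,0,0,1],[0.2,0,0,0,1],[0,0,0,0,1],[0,0,0,0,1],[0,0,0,0,1]]'; python3 - <<'E'
from h import *
go([.4485,.272,.052])
E
```

```text
time: 3.63
tool_pos: [0.4488, 0.2723, 0.0804]
eef_rot: [1.209, 1.209, -1.206]
contact_force: [0.1, -1.3, 2.7]
gripper_width: 0.0004
time: 4.3
tool_pos: [0.4472, 0.272, 0.0515]
eef_rot: [1.207, 1.211, -1.209]
contact_force: [-1.7, 0.8, 2.3]
gripper_width: 0.0005
t 4.3 pos [0.4472 0.272  0.0515] F [-1.7  0.8  2.3] w 0.0005
axes x [-0.001 -0.    -1.   ] y [ 1.     0.002 -0.001] z [ 0.002 -1.     0.   ]
shift tool cm [-0.05  0.13  0.  ]
```

```bash
python3 -m pendant '[[0,0,0,0,1],[0,0,0,0,1],[0,0,0,0,1],[0,0,0,0,1],[0,0,0,0,1],[0,0,0,0,1],[0,0,0,0,1],[0,0,0,0,1]]'; python3 - <<'E'
from h import *
for n in("side","top"):
    d=vision.get_image(n);f=d["frame"]
    big=cv2.resize(f[130:310,80:340] if n=="top" else f[230:380,160:360],None,fx=3,fy=3,interpolation=2)
    cv2.imwrite(f"pics/{n}3.png",big[:,:,::-1])
E
```

```text
time: 4.97
tool_pos: [0.4479, 0.2722, 0.0517]
eef_rot: [1.208, 1.21, -1.208]
contact_force: [-1.4, -0.9, 1.6]
gripper_width: 0.0001
```

View pics/side3.png

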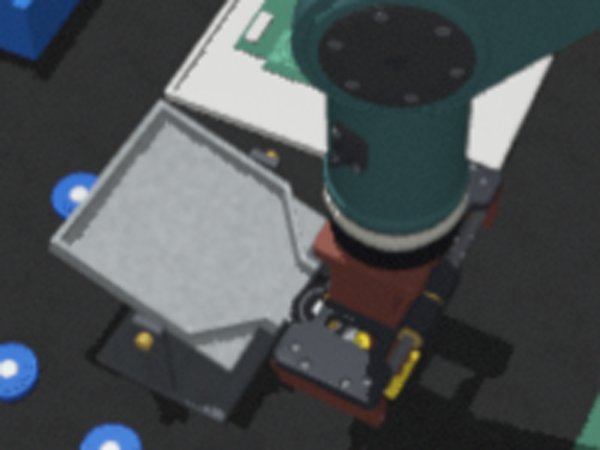

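View pics/top3.png

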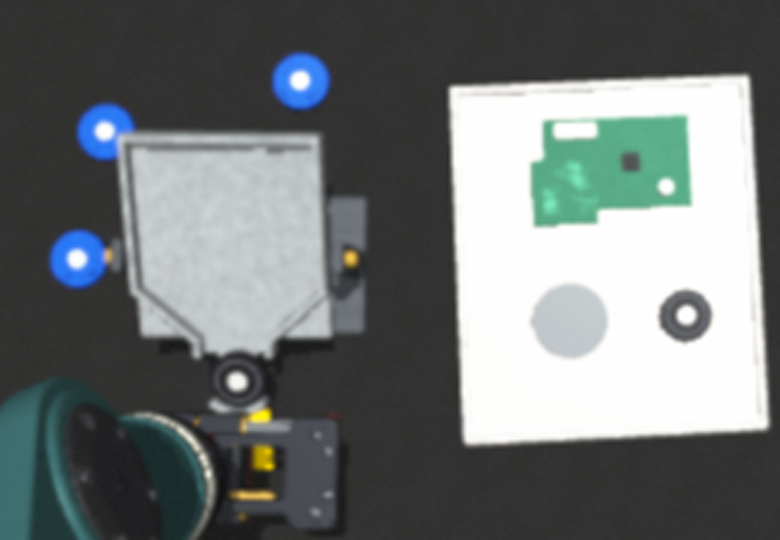

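The tray is tipped and the speaker (top crop 237,380) lies in the corner against the stops. I'll hold a little longer, then release slowly.

```bash
python3 -m pendant '[[0,0,0,0,1],[0,0,0,0,1],[0,0,0,0,1],[0,0,0,0,1],[0,0,0,0,1],[-0.3,0,0,0,1],[-0.3,0,0,0,1],[-0.3,0,0,0,1]]';python3 -m pendant '[[-0.4,0,0,0,1],[-0.4,0,0,0,1],[-0.5,0,0,0,1],[-0.5,0,0,0,1],[-0.5,0,0,0,1],[-0.5,0,0,0,1],[-0.5,0,0,0,1],[-0.5,0,0,0,1]]'; python3 -m pendant '[[-3,0,0,0,1],[-4,0,0,0,1],[-4,0,0,0,1],[0,-1,4,0,1],[0,-1,4,0,1],[0,0,4,0,1],[0,0,4,0,1],[0,0,2,0,0]]'; python3 -m pendant '[[0,0,0,0,0],[0,0,0,0,0],[0,0,0,0,0],[0,0,0,0,0],[0,0,0,0,0],[0,0,0,0,0],[0,0,0,0,0],[0,0,0,0,0]]'; python3 - <<'E'
from h import *
for n in("side","top"):
    d=vision.get_image(n);f=d["frame"];hi=f.astype(int)
    for b in blobs(yellow(f),60): print(n,"yel",b[0],b[1],plane(d,b[1],.077).round(4))
    big=cv2.resize(f[130:310,80:340] if n=="top" else f[230:380,160:360],None,fx=3,fy=3,interpolation=2)
    cv2.imwrite(f"pics/{n}4.png",big[:,:,::-1])
go([.4955,.272,.15])
E
```

```text
time: 5.73
tool_pos: [0.4482, 0.2724, 0.0611]
eef_rot: [1.208, 1.21, -1.207]
contact_force: [-1.5, -0.4, 2.0]
gripper_width: 0.001
time: 6.4
tool_pos: [0.448, 0.2722, 0.0993]
eef_rot: [1.208, 1.21, -1.207]
contact_force: [0.1, 0.3, 0.2]
gripper_width: 0.0005
time: 7.07
tool_pos: [0.4275, 0.0891, 0.2091]
eef_rot: [1.207, 1.209, -1.209]
contact_force: [1.0, -0.0, -0.5]
gripper_width: 0.0041
time: 7.73
tool_pos: [0.4283, 0.0927, 0.2086]
eef_rot: [1.207, 1.211, -1.207]
contact_force: [-0.3, -0.1, -0.5]
gripper_width: 0.0571
side yel 88 [385.5 178.4] [[ 0.4417 -0.2462  0.077 ]]
side yel 404 [289.5 339.5] [[0.4499 0.2734 0.077 ]]
top yel 427 [154.9 282.2] [[0.4471 0.2701 0.077 ]]
top yel 394 [413.2 282.2] [[ 0.4499 -0.2498  0.077 ]]
t 7.83 pos [0.4283 0.0924 0.2086] F [-0.2 -0.9  0.1] w 0.065
axes x [-0.  0. -1.] y [ 1.     0.003 -0.   ] z [ 0.003 -1.    -0.   ]
shift tool cm [  5.87   6.77 -17.94]
```

View pics/side4.png

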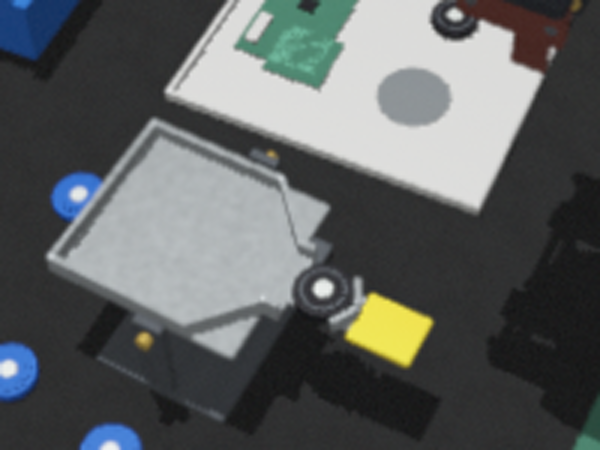

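View pics/top4.png

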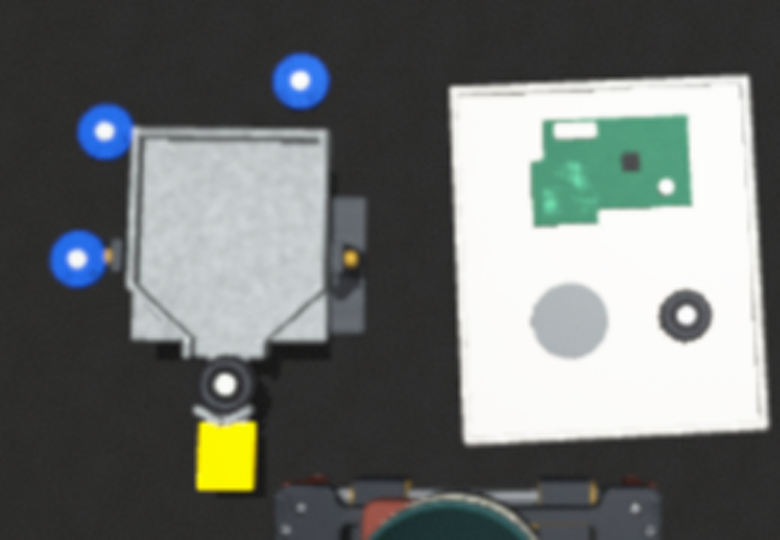

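The tray is level and the speaker lies in the corner: cap at about (155,258) in the top view and (267,326) in the side view. Next I'll measure it exactly.

```bash
python3 - <<'E'
from h import *
for n,w in(("top",(slice(248,270),slice(143,167))),("side",(slice(314,340),slice(254,281)))):
    d=vision.get_image(n);f=d["frame"].astype(int).mean(-1)
    m=np.zeros(f.shape,bool); m[w]=f[w]>190
    for b in blobs(m,5): print(n,"cap",b[:3],plane(d,b[1],.0845).round(4))
    m[:]=0; m[w]=f[w]<75
    for b in blobs(m,40):
        c,r=cv2.minEnclosingCircle(np.argwhere(b[3])[:,::-1].astype(np.float32)); print(n,b[0],c,r,plane(d,c,.083).round(4))
go([.4955,.272,.15])
E
```

```text
top cap (np.int32(31), array([154.6, 257.5]), array([152, 255,   6,   6], dtype=int32)) [[0.4962 0.2699 0.0845]]
top 319 (154.5, 259.0) 15.239850997924805 [[0.4932 0.2705 0.083 ]]
side cap (np.int32(24), array([267.2, 325.7]), array([265, 324,   6,   5], dtype=int32)) [[0.4993 0.2705 0.0845]]
side 314 (267.0, 326.5) 18.034788131713867 [[0.4992 0.2714 0.083 ]]
t 7.93 pos [0.4283 0.0923 0.2087] F [ 0.6 -0.8  1. ] w 0.0729
axes x [-0.  0. -1.] y [ 1.     0.002 -0.   ] z [ 0.002 -1.    -0.   ]
shift tool cm [  5.87   6.76 -17.96]
```

```bash
python3 -m pendant '[[0,1.5,-3,0,0],[0,2,-3.5,0,0],[0,2,-3.5,0,0],[0,1.5,-3.5,0,0],[1,0,-3,0,0],[2,0,-1.3,0,0],[2,0,0,0,0],[0,0,0,0,0]]'; python3 -m pendant '[[0,0,0,0,0],[0,0,0,0,0],[0,0,0,0,0],[0,0,0,0,0],[0,0,0,0,0],[0,0,0,0,0],[0,0,0,0,0],[0,0,0,0,0]]'; python3 - <<'E'
from h import *
d=vision.get_image("side");f=d["frame"]
cv2.imwrite(f"pics/side5.png",cv2.resize(f[230:380,160:360],None,fx=3,fy=3,interpolation=2)[:,:,::-1])
go([.4985,.2705,.092])
E
```

```text
time: 8.6
tool_pos: [0.4954, 0.2704, 0.1551]
eef_rot: [1.202, 1.214, -1.212]
contact_force: [-0.6, -0.1, 0.0]
gripper_width: 0.0872
time: 9.27
tool_pos: [0.498, 0.2702, 0.159]
eef_rot: [1.208, 1.21, -1.207]
contact_force: [-0.5, 0.1, -0.0]
gripper_width: 0.0877
t 9.32 pos [0.4979 0.2703 0.1589] F [-0.2 -0.7  0.1] w 0.0876
axes x [ 0.  0. -1.] y [1.    0.002 0.   ] z [ 0.002 -1.    -0.   ]
shift tool cm [ 6.69  0.06 -0.02]
```

View pics/side5.png

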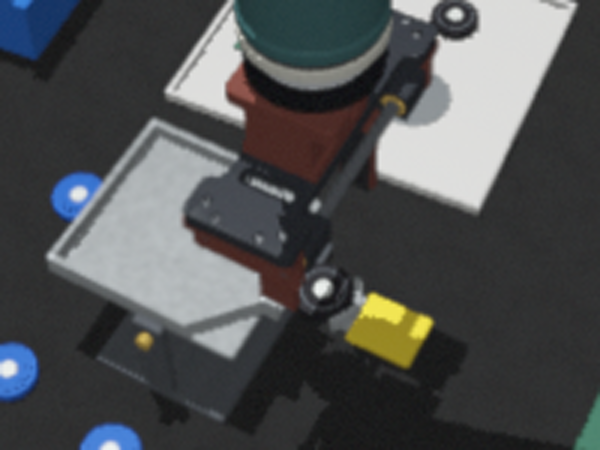

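```bash
python3 -m pendant '[[1,0,0,0,0],[1.5,0,0,0,0],[1.5,0,0,0,0],[1.5,0,0,0,0],[0.8,0,0,0,0],[0.4,0,0,0,0],[0,0,0,0,0],[0,0,0,0,0]]' 15; python3 - <<'E'
from h import *
go([.498,.2705,.092])
E
```

```text
time: 9.98
tool_pos: [0.4981, 0.2704, 0.0918]
eef_rot: [1.208, 1.21, -1.208]
contact_force: [0.2, 0.6, -0.8]
gripper_width: 0.0878
t 9.98 pos [0.4981 0.2704 0.0918] F [ 0.2  0.6 -0.8] w 0.0878
axes x [ 0.  0. -1.] y [1.    0.002 0.   ] z [ 0.002 -1.    -0.   ]
shift tool cm [-0.02 -0.01 -0.01]
```

```bash
python3 -m pendant '[[0,0,0,0,0.3],[0,0,0,0,0.4],[0,0,0,0,0.5],[0,0,0,0,0.6],[0,0,0,0,0.8],[0,0,0,0,1],[0,0,0,0,1],[0,0,0,0,1]]' 15;python3 -m pendant '[[0,0,0,0,1],[0,0,0,0,1],[0,0,0,0,1],[0,0,0,0,1],[-0.3,0,0,0,1],[-0.5,0,0,0,1],[-0.7,0,0,0,1],[-1,0,0,0,1]]'; python3 - <<'E'
from h import *
d=vision.get_image("side");f=d["frame"]
cv2.imwrite(f"pics/side6.png",cv2.resize(f[230:380,160:360],None,fx=3,fy=3,interpolation=2)[:,:,::-1])
go([.498,.2705,.092])
E
```

```text
time: 10.65
tool_pos: [0.4979, 0.2703, 0.0917]
eef_rot: [1.208, 1.21, -1.208]
contact_force: [0.5, -0.6, 0.6]
gripper_width: 0.0399
time: 11.32
tool_pos: [0.4973, 0.2701, 0.1169]
eef_rot: [1.207, 1.211, -1.209]
contact_force: [-0.1, -0.5, -0.3]
gripper_width: 0.0392
t 11.37 pos [0.4987 0.2706 0.1193] F [ 1.6 -0.9  1.6] w 0.0396
axes x [ 0.002  0.001 -1.   ] y [1.    0.002 0.002] z [ 0.002 -1.    -0.001]
shift tool cm [ 2.73 -0.08  0.02]
```

View pics/side6.png

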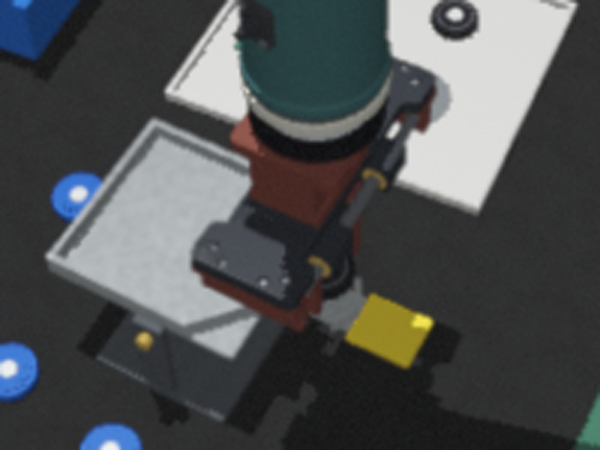

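```bash
python3 -m pendant '[[-1.5,0,0,0,1],[-2,0,0,0,1],[-1.5,0,0.5,0,1],[0,0.5,2,0,1],[0,1,3,0,1],[0,1,3.5,0,1],[0,1,3.5,0,1],[0,0.5,3,0,1]]';python3 -m pendant '[[0,0.5,2.5,0,1],[0,0,2,0,1],[0,0,1.5,0,1],[0,0,0.5,0,1],[0,0,0,0,1],[0,0,0,0,1],[0,0,0,0,1],[0,0,0,0,1]]'; python3 - <<'E'
from h import *
for n in("side","top"):
    d=vision.get_image(n);f=d["frame"]
    big=cv2.resize(f[130:310,80:340] if n=="top" else f[190:340,200:400],None,fx=3,fy=3,interpolation=2)
    cv2.imwrite(f"pics/{n}7.png",big[:,:,::-1])
go([.5427,.0449,.0235])
E
```

```text
time: 12.03
tool_pos: [0.5394, 0.1135, 0.1676]
eef_rot: [1.208, 1.209, -1.206]
contact_force: [0.6, -0.2, -0.0]
gripper_width: 0.0393
time: 12.7
tool_pos: [0.5433, 0.0514, 0.1668]
eef_rot: [1.207, 1.211, -1.207]
contact_force: [-0.6, 0.2, -0.4]
gripper_width: 0.0394
t 12.8 pos [0.5433 0.0513 0.1667] F [-0.2 -0.5 -0.1] w 0.0394
axes x [-0.  0. -1.] y [ 1.     0.003 -0.   ] z [ 0.003 -1.    -0.   ]
shift tool cm [14.32 -0.06  0.64]
```

View pics/side7.png

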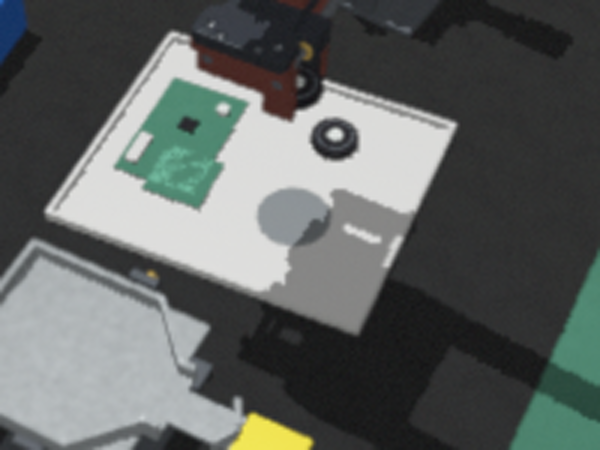

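View pics/top7.png

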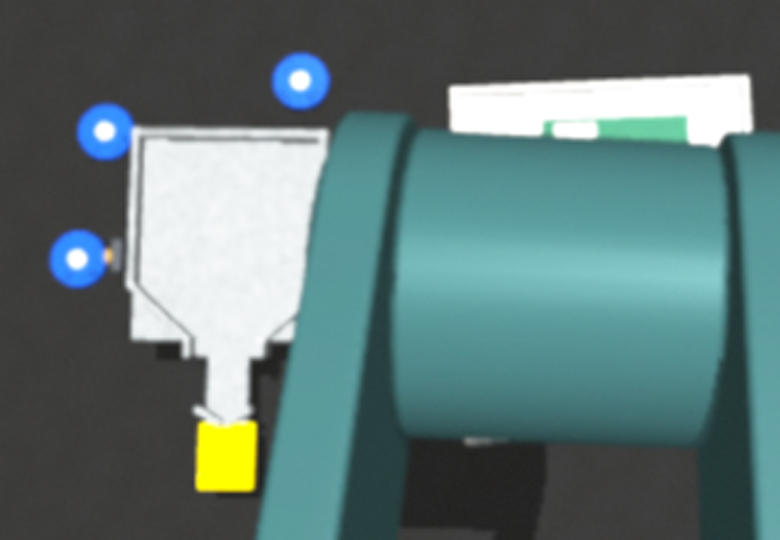

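The speaker is in the jaws (side crop 303,88) above the housing, with the pad clear below it. I'll lower it.

```bash
python3 -m pendant '[[1,0,0.6,0,1],[2,0,0,0,1],[2.5,0,0,0,1],[2.5,0,0,0,1],[2,0,0,0,1],[1,0,0,0,1],[0.5,0,0,0,1],[0,0,0,0,1]]'; python3 -m pendant '[[0,0,0,0,1],[0.5,0,0,0,1],[0.5,0,0,0,1],[0.4,0,0,0,1],[0.3,0,0,0,1],[0.3,0,0,0,1],[0,0,0,0,1],[0,0,0,0,1]]'; python3 - <<'E'
from h import *
d=vision.get_image("side");f=d["frame"]
cv2.imwrite("pics/side8.png",cv2.resize(f[190:340,200:400],None,fx=3,fy=3,interpolation=2)[:,:,::-1])
go([.5427,.0449,.0235])
E
```

```text
time: 13.47
tool_pos: [0.5427, 0.0444, 0.0506]
eef_rot: [1.207, 1.212, -1.209]
contact_force: [-0.2, 0.9, 0.4]
gripper_width: 0.0393
time: 14.13
tool_pos: [0.5432, 0.0444, 0.0315]
eef_rot: [1.208, 1.211, -1.208]
contact_force: [0.8, -0.1, -0.2]
gripper_width: 0.0391
t 14.18 pos [0.5433 0.0444 0.0316] F [0.7 0.2 0.1] w 0.0392
axes x [-0.  0. -1.] y [ 1.     0.002 -0.   ] z [ 0.002 -1.    -0.   ]
shift tool cm [ 0.81 -0.06 -0.05]
```

View pics/side8.png

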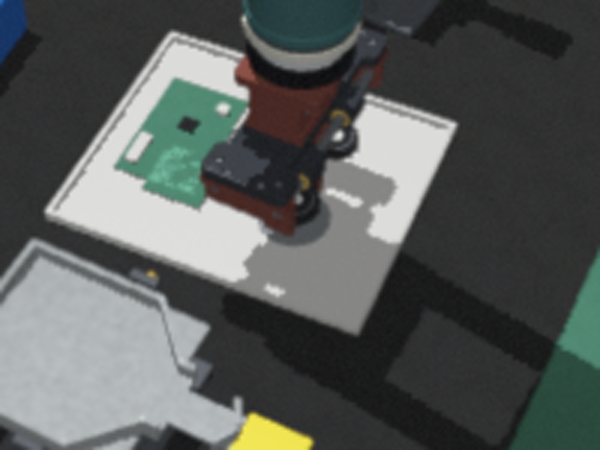

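```bash
python3 -m pendant '[[0.3,0,0,0,1],[0.3,0,0,0,1],[0.2,0,0,0,1],[0.1,0,0,0,1],[0,0,0,0,1],[0,0,0,0,1],[0,0,0,0,1],[0,0,0,0,1]]'; python3 -m pendant '[[0,0,0,0,0.5],[0,0,0,0,0.5],[0,0,0,0,0.45],[0,0,0,0,0.4],[0,0,0,0,0.35],[0,0,0,0,0.35],[0,0,0,0,0.35],[0,0,0,0,0.35]]'; python3 - <<'E'
from h import *
go([.5427,.0449,.023])
E
```

```text
time: 14.85
tool_pos: [0.5435, 0.0444, 0.0228]
eef_rot: [1.208, 1.21, -1.207]
contact_force: [-0.7, 0.1, 0.4]
gripper_width: 0.0394
time: 15.52
tool_pos: [0.5434, 0.0444, 0.0227]
eef_rot: [1.208, 1.21, -1.208]
contact_force: [-0.4, -0.1, 0.3]
gripper_width: 0.0573
t 15.52 pos [0.5434 0.0444 0.0227] F [-0.4 -0.1  0.3] w 0.0573
axes x [ 0.  0. -1.] y [1.    0.002 0.   ] z [ 0.002 -1.    -0.   ]
shift tool cm [-0.03 -0.07 -0.05]
```

```bash
python3 -m pendant '[[-0.5,0,0,0,0.35],[-1,0,0,0,0.35],[-2,0,0,0,0.35],[-3,0,0,0,0.35],[-4,0,0,0,0.35],[-4,0,0,0,0.35],[-4,0,0,0,0.35],[-2,0,0,0,0.35]]'; python3 -m pendant '[[0,-2,0,0,0.35],[0,-3,0,0,0.35],[0,-3,0,0,0.35],[0,-3,0,0,0.35],[0,-2,0,0,0.35],[0,0,0,0,0.35],[0,0,0,0,0.35],[0,0,0,0,0.35]]'; python3 - <<'E'
from h import *
for n in("side","top"):
    d=vision.get_image(n);f=d["frame"]
    cv2.imwrite(f"pics/{n}9.png",f[:,:,::-1])
    if n=="side":
        cv2.imwrite("pics/side9b.png",cv2.resize(f[190:340,200:400],None,fx=3,fy=3,interpolation=2)[:,:,::-1])
go([.5427,.0449,.023])
E
```

```text
time: 16.18
tool_pos: [0.5453, 0.0444, 0.2338]
eef_rot: [1.211, 1.205, -1.202]
contact_force: [0.5, -0.9, 0.1]
gripper_width: 0.0571
time: 16.85
tool_pos: [0.4148, 0.0441, 0.2286]
eef_rot: [1.209, 1.208, -1.206]
contact_force: [0.9, -0.1, 0.5]
gripper_width: 0.0571
t 16.95 pos [0.415  0.044  0.2282] F [ 0.5  0.1 -0.1] w 0.0569
axes x [ 0.002 -0.    -1.   ] y [1.    0.002 0.002] z [ 0.002 -1.     0.   ]
shift tool cm [20.54 12.73 -0.06]
```

View pics/side9b.png

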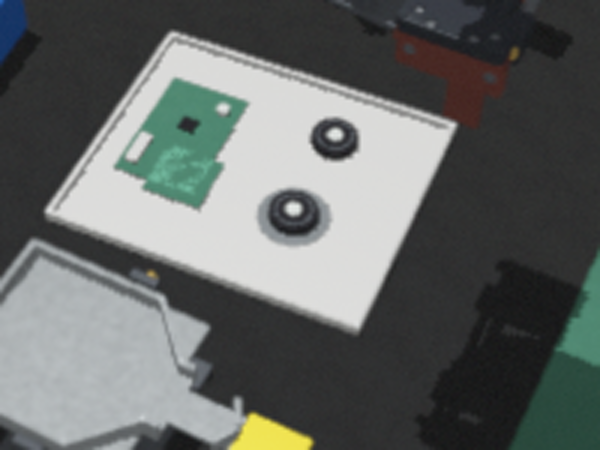

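View pics/top9.png

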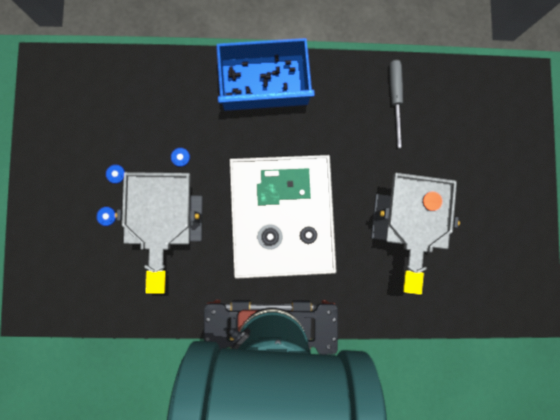

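The speaker lies flat and centred on the pad (top 270,237; side crop 293,212). The tray is level, the copper disc hasn't moved (432,201), and the arm is clear. I'll hand in.

```bash
python3 -c "
from workcell import order
print(order.sign_off())"
```

```text
the job is handed in; nothing more can be done
None
```

The job is done and handed in at about 17 s of the 56 s allowed; the hand-in reports no verdict.

- **Tipping:** I pressed the yellow tab down about 42 mm, with 2–3 N on the tool, and held it until the speaker was in the pick-up corner. I then eased the tab back up, and the tab is at the same pixels as at the start, so the tray is level again. I did not measure the tip angle itself; I relied on the press depth and the pictures of the tipped tray.
- **Placing:** I gripped the speaker with the jaws along the tray's y axis; they closed to 39.4 mm. I released it over the pad with its underside about 4 mm up. Its measured offset to the pad matched to about 1 mm between the two cameras.
- **Last checks:** In the last top and side pictures, judged by eye, the speaker lies flat and centred on the pad. The copper disc and its tray look unmoved, and the gripper is clear of everything at a height of 0.23 m. The two cameras differed by 2–3 mm in absolute position, so I used the average of both.

No check failed.

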